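# Pin the swing arm of a bench microscope stand

### The arm

A 6-joint arm with a two-finger parallel gripper is mounted at the origin on the work surface. World frame = base frame: x ahead of the robot, y to its left, z up, the work surface at z = 0. Lengths are in mm, angles in rad, forces in N, time in s.
With the tool pointing down it reaches from about 350 to 775 mm from the base axis. Payload 7.3 kg.
Tool frame: the origin (TCP) lies midway between the tips of the shut fingers; the grasp point (between the pads) lies 19 mm behind it; x points along the fingers, y is the direction in which the jaws open and shut, and the axes are right-handed (so a half turn about x gives the same grasp; the last joint's range is limited). The gripper opens to 92 mm and grips with 3 to 60 N. Pads are 19 mm wide; open, the fingers measure 130 mm over their backs; the gripper's body (75 mm by 190 mm) begins 47 mm behind the grasp point.
Start: joints at [-1.462, 0.342, 1.524, -0, 1.275, -0.146], TCP at [132.349, -508.067, 189.441] pointing down, gripper open.
Joint ranges: [-2.53, 2.53], [-0.77, 2.02], [0.04, 2.7], [-1, 4.14], [0.28, 2.66], [-3.11, 3.11]. Speed limits (rad/s): [2.57, 2.57, 3.14, 3.14, 3.14, 3.14].

### API

Orientations are given as [roll, pitch, yaw] about the fixed x, y, z axes, in that order (R = Rz(yaw) Ry(pitch) Rx(roll)).
In Python, from plant import bot gives the robot as it stands. The module is installed in compiled form; this text tells all that it offers.
- The arm moves only by the shell command python3 -m handwheel 'ROWS' [OPENING]. ROWS is JSON, a list that holds one entry, the list of rows, each a list of 4 numbers: the shift along the tool's x, y, z in cm, then the turn about the tool's x in rad. A call has 1 to 8 rows; each row shifts and turns the commanded pose from where the row before left it, along the tool's axes as they then stand; what a row does not reach is not made up. A row lasts 1/12 s, in which the tool goes at most 41.7 mm and 7.16 degrees, less where a joint would pass 70% of its speed; a pose out of reach is approached as far as the arm can. A call is refused whole if a number of a shift passes 4.17 or a number of a turn 0.125, either way. A call with a gripper value outside its range is refused whole. OPENING is the opening, from 0 (shut) to 1 (fully open), set as the call begins (- or left out, the last holds). The fingers move at their own pace and stop on an object; the grip force is fixed at half the most. Time passes only in rows, so rows that do not move let the fingers close. It gives the time, the measured TCP pose, the force and the opening at its end, in the units of the state.
- bot.get_obs(): the state, without advancing time (a new reading comes with each control period).
- bot.capture(name): name is "scene" or "top"; returns (picture, depth): 400x640x3 uint8, red, green, blue; 400x640 float32, mm along the optical axis (not along the pixel's ray), 0 where there is no reading.
- bot.camera_model(name): a dict with "fx", "fy", "cx", "cy" (pixels), "position" and "rotation" of the camera in the world. Camera axes: x right, y down, z forward; pixel columns grow to the right and rows downward; lengths in mm; the calibration is good to about 2 mm. A picture is of the moment at which its call begins. camera_model takes no time and is no camera call.
- bot.close_job(): hands the job in, once; it reports no verdict.
Trained networks look in the newest picture that a camera, given by its name, has taken for a name from the list of things; names that differ only in an ending like _2 or _b are one class to them, and where a whole thing is asked for, a point or a joint stands for the part that bears it (a point fixed in the world has none). Each returns a list of dicts, best first, with "conf" (0 to 1); they miss things now and then, are a little off and sometimes report something else, mostly with a low value. They report only what shows in the picture. A call takes as long as a camera call. They do not tell look-alikes from the thing itself.
- bot.find_in(camera, label): "bbox" ([left, top, width, height] in pixels, round what is visible of it).
- bot.spot_point(camera, label): "point" ([column, row] in pixels: a listed point, or the origin of a listed thing).
The state is a dict: "time": time; "joint_positions": joint angles; "dq": joint speeds; "tau": joint torques, N m; "tool_pos": TCP position; "tcp_rot": TCP orientation; "contact_force": force on the tool from outside, world axes, zero at the start; "moment": the same for the moment, N m; "grip_width": finger opening in mm.
Only numpy, scipy, OpenCV 4.12 (cv2) and the standard library are available. Lean on these libraries where they do the work, as an engineer would, in place of code of your own. Each camera call takes 0.05 s, during which the arm holds its last target.

### The job

Swing the white arm of the stand back into the blue fork until it meets its stop, then take the red-headed steel hinge pin out of the rack and thread it down through the fork's upper ear, the arm's eye and the lower ear, pressing it past the spring catch until its head sits flush on the fork, and let go. Nobody has measured where the fork is clamped along its rail, so feel for the hole with light pressure and never force the pin or the arm; leave the other tools, the jar and the rack's nut drivers where they are.

Things in the scene. Friction and masses are not known exactly. Their poses are not given: they have to be found in the camera images.
- stand: Fixed grey rail plate 330 (x) by 75 (y) by 12 mm high. Origin: on the bench, under the fork's mid-rail place; plate centre at x +95 mm; x runs along the rail from fork to pivot post. An aluminium carriage on it (270 x 36 mm, top 22 mm above the bench) carries fork, post and arm together, clamped rigidly somewhere from -18 to +18 mm along x. This shift is NOT reported; none along y.
- fork_mid (a point): Point on the rail's frame where the upper ear's hole mouth is if the carriage shift is 0: 92 mm above the bench over the stand's origin. The blue fork: two level ears 36 x 36 mm, 12 mm thick, undersides at 30 and 80 mm; a web on the -x side (x -30 to -18 mm) joins them. Each ear has a vertical 13.2 mm hole in its middle, top edge chamfered 1 mm. The real holes are at this point plus the shift along the rail.
- catch_mid (a point): Point on the rail's frame in the middle of the lower ear's bore if the carriage shift is 0, 36 mm above the bench. There a steel spring ball stands about 2.5 mm proud of the bore from the stand's -x side. The pin must be pushed past it with about 5 to 12 N, over the last 8 mm or so of its way down; its own weight will not do.
- pivot_mid (a point): Point on the rail's frame where the arm's pivot axis is if the carriage shift is 0: stand x +190 mm, y 0, 56 mm above the bench. The real vertical pivot axis is at this point plus the same shift along the rail.
- swingarm (a joint): Angle a (rad) of the white arm, 20 mm wide, 56 to 68 mm above the bench. Pivot to eye points along (-cos a, -sin a) in the stand frame; 0 = eye in line with the ears. Eye: 30 mm square plate, 13.2 mm hole chamfered on top, 190 mm from the pivot. Stop at -0.008 (eye 1.5 mm past line; the pin's nose draws it in). Friction about 1 to 2 N.
- stop_mark (a point): Point on the rail's frame where the centre of the arm's grip fin is when the arm is in line and the carriage shift is 0: stand x +90 mm, y 0, 86 mm up. The fin is a black upright block on the arm, 50 mm along it, 14 mm wide, from 68 to 104 mm above the bench, its centre 100 mm from the pivot axis; pinch it or push its side.
- pin_head (a point): Centre of the hinge pin's head: red cylinder with two silver bands, 20 mm diameter, 44 mm tall. Below it a steel shank, 12 mm diameter, 66 mm long, its last 4 mm tapering to a flat 9.6 mm nose. This point is 22 mm above the head's underside, 88 mm above the nose; z points up the pin. About 150 g. Starts upright in a rack hole, head resting on the rack. Home in the fork it is 114 mm above the bench.
- pin: The whole hinge pin, its origin at the centre of its nose, z along the pin to the head.
- rack: Fixed black block 200 (x) by 45 (y) by 70 mm high with three vertical 14 mm holes on its top in a row along its x, at -65, 0 and +65 mm. Origin: centre of the underside. Which hole has the pin varies.
- driver_a_grip (a point): Blue-handled nut driver standing in the rack, handle 18 mm wide and 52 mm tall above the rack; point half-way up the handle. Leave alone.
- driver_b_grip (a point): Yellow-handled nut driver standing in the rack, same size; point half-way up the handle. Leave alone.
- jar_mid (a point): Small green jar with a blue cap, 48 mm wide, 50 mm tall, standing on the bench; point at its centre. Leave alone.
- screwdriver_grip (a point): Red-handled screwdriver 150 mm long lying on the bench; point on its handle. Leave alone.
Not all that is in view belongs to the job. Leave any black, green or turquoise look-alike of the pin alone.

How it is judged:
By the outcome, as a careful person would: the job done as asked, in the order asked, and still so for the second after the job is handed in, with the robot touching nothing.
It also fails if it takes over 72 s, if anything falls off the work surface, if the arm or the gripper's body presses on something with over 40 N, if the wrist force passes 120 N, or if a joint passes its speed limit or range.

## Working session

There is one attempt and no reset: what is moved stays moved. The work goes in short steps, Python scripts to look and compute and a shell command to move; the robot and the scene stay as the last step left them, time stands still between calls to the robot, and variables do not carry over. Pictures are saved under pics/ and viewed, and the job is handed in when it is done.

```bash
mkdir -p pics
python3 - <<'E'
from plant import bot
import cv2,json
print(bot.get_obs())
for n in("scene","top"):
    p,d=bot.capture(n); cv2.imwrite(f"pics/{n}0.png",p[:,:,::-1]); import numpy as np; np.save(f"pics/{n}0.npy",d)
    print(n,bot.camera_model(n))
    for l in ("pin_head","rack","stand","fork_mid","stop_mark","pivot_mid"):
        print(l,[(x['conf'],x['point']) for x in bot.spot_point(n,l)][:3])
E
```

```text
{'time': 0.0, 'joint_positions': array([-1.46202883e+00,  3.42704078e-01,  1.52505419e+00, -2.56955682e-05,
        1.27537770e+00, -1.46009938e-01]), 'dq': array([ 1.18403667e-06, -1.89717501e-04,  4.57061047e-05, -2.73627960e-04,
        3.43281053e-04, -2.36333743e-04]), 'tau': array([ 1.71470623e-03, -4.31238556e+01, -2.44221443e+01,  7.20063108e-02,
        5.60368190e-02, -1.16550486e-04]), 'tool_pos': array([ 132.27141353, -507.57166856,  188.74170729]), 'tcp_rot': array([-1.70088677,  1.56925282,  1.69549082]), 'contact_force': array([ 0.93182434, -0.42534891, -0.35710566]), 'moment': array([ 0.00839302,  0.01527159, -0.00946229]), 'grip_width': 91.50879171940639}
scene {'fx': 369.16079673038706, 'fy': 369.16079673038706, 'cx': 319.1716247339786, 'cy': 195.7669619811078, 'position': array([1035.29082685, -427.81561292,  535.37571502]), 'rotation': array([-2.21803159,  0.02178515,  0.7964008 ])}
pin_head [(0.91, [254.3, 274.8]), (0.75, [182.9, 282.7]), (0.69, [290.5, 233.9])]
rack [(0.93, [229.1, 262.5]), (0.51, [314.4, 157.3])]
stand [(0.73, [294.9, 204.3]), (0.46, [227.9, 260.9])]
fork_mid [(0.74, [290.1, 173.2])]
stop_mark [(0.59, [317.1, 158.3])]
pivot_mid [(0.9, [338.1, 153.6])]
top {'fx': 416.4382887171116, 'fy': 416.4382887171116, 'cx': 320.93622570881047, 'cy': 202.2312358432922, 'position': array([475.48263443, -24.60906152, 908.05921506]), 'rotation': array([-3.02742518, -0.03047699, -1.58573864])}
pin_head [(0.73, [457.2, 176.6]), (0.53, [407.2, 186.0]), (0.53, [366.0, 166.3])]
rack [(0.59, [391.3, 216.1])]
stand [(0.68, [304.1, 232.3])]
fork_mid [(0.76, [301.2, 234.0])]
stop_mark [(0.6, [255.9, 239.8])]
pivot_mid [(0.65, [211.9, 248.3])]
```

View pics/scene0.png

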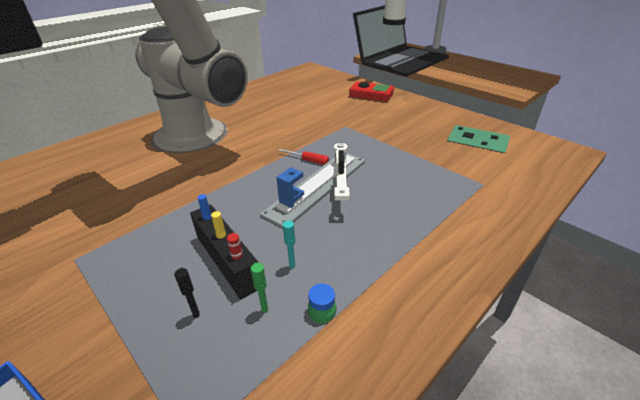

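View pics/top0.png

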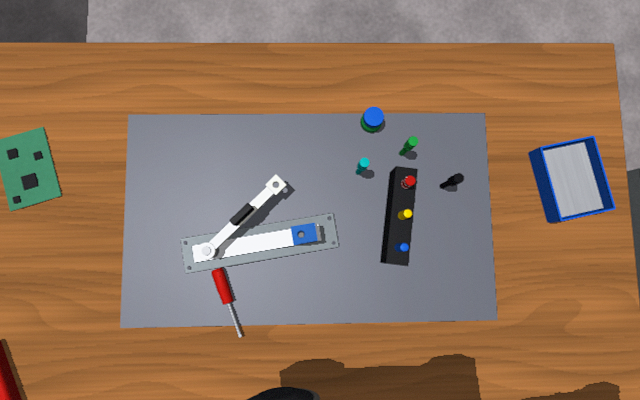

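Run:
```python
import cv2
a=cv2.imread("pics/scene0.png")[140:320,160:400]; cv2.imwrite("pics/s0c.png",cv2.resize(a,(800,600),interpolation=cv2.INTER_CUBIC))
a=cv2.imread("pics/top0.png")[140:320,180:500]; cv2.imwrite("pics/t0c.png",cv2.resize(a,(800,450),interpolation=cv2.INTER_CUBIC))
```

```text
(no output)
```

View pics/s0c.png

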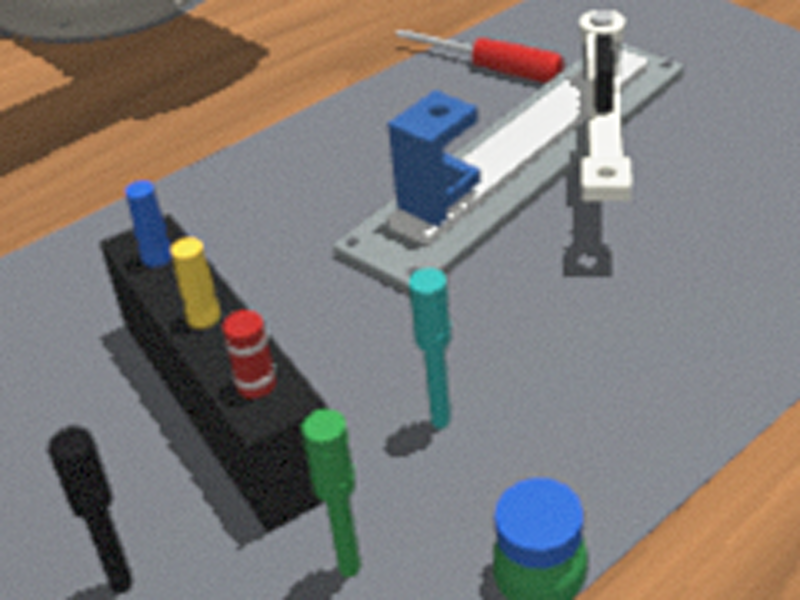

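View pics/t0c.png

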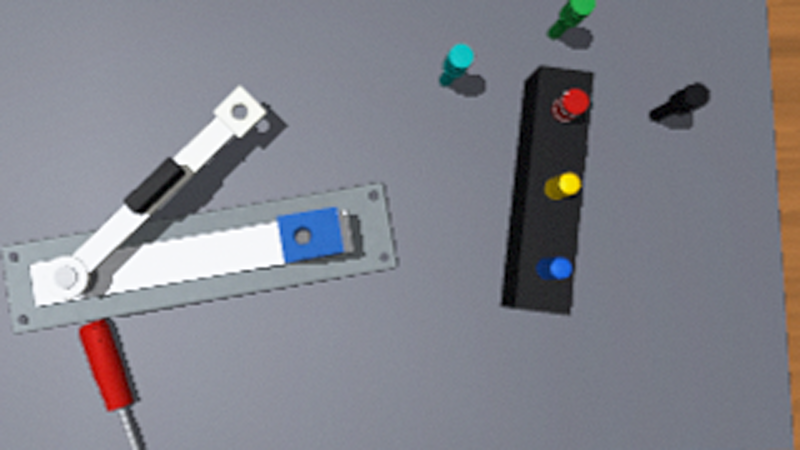

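The target is the red head with two silver bands at top (409,182), scene (235,246), standing in the rack's end hole. The look-alikes are black at top (453,181), green at (411,143) and turquoise at (364,162). None of them is red or in the rack, and the crop confirms it. Next I measure positions.

```bash
cat > h.py <<'E'
import numpy as np,cv2
from scipy.spatial.transform import Rotation as R
from plant import bot
def ray(cam,px):
    m=bot.camera_model(cam); r=R.from_euler('xyz',m['rotation'])
    d=r.apply([(px[0]-m['cx'])/m['fx'],(px[1]-m['cy'])/m['fy'],1.]); return m['position'],d
def atz(cam,px,z):
    o,d=ray(cam,px); return o+d*(z-o[2])/d[2]
def proj(cam,P):
    m=bot.camera_model(cam); r=R.from_euler('xyz',m['rotation'])
    c=r.inv().apply(np.atleast_2d(P)-m['position']); return np.c_[m['fx']*c[:,0]/c[:,2]+m['cx'],m['fy']*c[:,1]/c[:,2]+m['cy']]
def tri(pa,pb):
    A=[];b=[]
    for c,p in(("top",pa),("scene",pb)):
        o,d=ray(c,p); d/=np.linalg.norm(d); M=np.eye(3)-np.outer(d,d); A.append(M);b.append(M@o)
    return np.linalg.lstsq(np.vstack(A),np.hstack(b),rcond=None)[0]
def toolR():
    return R.from_euler('xyz',bot.get_obs()['tcp_rot']).as_matrix()
def delta(P,jaw=None):
    """cm in tool axes to world point P"""
    o=bot.get_obs(); M=toolR(); return M.T@(np.array(P)-o['tool_pos'])/10
def st():
    o=bot.get_obs(); print('t',round(o['time'],2),'tcp',o['tool_pos'].round(2),'F',o['contact_force'].round(1),'grip',round(o['grip_width'],1),'q',o['joint_positions'].round(2)); print(toolR().round(3).tolist())
E
python3 - <<'E'
from h import *
st()
t=cv2.imread("pics/top0.png"); h=cv2.cvtColor(t,cv2.COLOR_BGR2HSV)
print('forkhole',atz('top',(301,234.5),92))
print('eye',atz('top',(180+240/2.5,140+112/2.5),68))
print('post px, z~?',[atz('top',(180+67/2.5,140+277/2.5),z).round(1) for z in(68,80,100)])
print('head top',atz('top',(180+575/2.5,140+101/2.5),114))
print('head top scene',atz('scene',(160+244/3.333,140+325/3.333),114))
print('fork hole scene',atz('scene',(160+439/3.333,140+110/3.333),92))
print('eye scene',atz('scene',(160+607/3.333,140+172/3.333),68))
for n,u in dict(tr=(373,195),br=(384,257),tl=(14,257),bl=(23,320)).items(): print(n,atz('top',(180+u[0]/2.5,140+u[1]/2.5),12).round(1))
for n,u in dict(tl=(541,68),tr=(593,73),bl=(502,306),br=(570,315)).items(): print('rack',n,atz('top',(180+u[0]/2.5,140+u[1]/2.5),70).round(1))
d=np.load('pics/top0.npy'); m=bot.camera_model('top'); print(908-d[250,206:209],d[234,290],d[181,410])
for n,u in dict(black=(698,96),green=(583,5),turq=(460,56)).items(): print(n,atz('top',(180+u[0]/2.5,140+u[1]/2.5),110).round(1))
E
```

```text
t 0.7 tcp [ 132.36 -508.05  189.44] F [0.3 0.6 0.2] grip 91.8 q [-1.46  0.34  1.52  0.    1.28 -0.15]
[[0.0, 0.252, -0.968], [-0.0, -0.968, -0.252], [-1.0, 0.0, -0.0]]
forkhole [505.73258925 -10.98172987  92.        ]
eye [608.19849997  39.26708109  68.        ]
post px, z~? [array([476.9, 176.8,  68. ]), array([476.9, 173.9,  80. ]), array([476.8, 169.1, 100. ])]
head top [ 606.9480577  -224.07983065  114.        ]
head top scene [ 609.66634989 -223.87404851  114.        ]
fork hole scene [507.38566418  -8.50535486  92.        ]
eye scene [610.69637998  41.58718811  68.        ]
tr [543.4 -70.8  12. ]
br [490.  -79.3  12. ]
tl [494.5 235.1  12. ]
bl [441.5 226.5  12. ]
rack tl [ 642. -208.   70.]
rack tr [ 637.4 -251.    70. ]
rack bl [ 448.6 -169.7   70. ]
rack br [ 440.6 -224.2   70. ]
[87.39789  88.3772   87.245056] 881.5655 811.15497
black [ 610.6 -322.5  110. ]
green [ 684.4 -234.5  110. ]
turq [ 644.2 -135.8  110. ]
```

```bash
python3 -m handwheel '[[[0,-2.5,-3.2,0],[0,-2.5,-3.2,0],[0,-2.5,-3.2,0],[0,-2.5,-3.2,0],[0,-2.5,-3.2,0],[0,-2.5,-3.2,0],[0,-2.5,-3.2,0],[0,-2.5,-3.2,0]]]' 0
python3 -m handwheel '[[[0,-2.5,-3.2,0],[0,-2.5,-3.2,0],[0,-2.5,-3.2,0],[0,-2.5,-3.2,0],[0,-2.5,-3.2,0],[0,-2.5,-3.2,0],[0,-2.5,-3.2,0],[0,-2.5,-3.2,0.098]]]' 0
python3 - <<'E'
from h import *
st(); print(delta([590,85,76]))
E
```

```text
time: 1.37
tool_pos: [330.5, -248.4, 189.7]
tcp_rot: [2.023, 1.57, -0.864]
contact_force: [1.5, -0.6, -0.0]
grip_width: 43.2
time: 2.03
tool_pos: [527.9, 10.1, 189.5]
tcp_rot: [2.411, 1.57, -0.573]
contact_force: [1.1, -0.6, -0.2]
grip_width: 0.3
t 2.03 tcp [527.91  10.12 189.53] F [ 1.1 -0.6 -0.2] grip 0.3 q [-0.13  0.35  1.52 -0.    1.28  1.29]
[[0.0, 0.157, -0.988], [-0.0, -0.988, -0.157], [-1.0, 0.0, -0.0]]
[11.35324755 -6.42462152 -7.30364335]
```

```bash
python3 -m handwheel '[[[0,-2.2,-2.5,0],[0,-2.2,-2.5,0],[0,-2.0,-2.3,0],[3,0,0,0],[3,0,0,0],[3,0,0,0],[2.3,0,0,0],[0,0,0,0]]]' 0
python3 - <<'E'
from h import *
st(); 
for c in("scene","top"):
    p,_=bot.capture(c); cv2.imwrite(f"pics/{c}1.png",p[:,:,::-1])
a=cv2.imread("pics/scene1.png")[120:270,220:420]; b=cv2.imread("pics/top1.png")[140:290,180:380]
cv2.imwrite("pics/c1.png",np.hstack([cv2.resize(x,(400,300)) for x in(a,b)]))
E
```

```text
time: 2.7
tool_pos: [585.6, 82.7, 71.3]
tcp_rot: [-0.131, 1.561, -3.115]
contact_force: [-1.1, -0.5, -0.3]
grip_width: 0.1
t 2.7 tcp [585.56  82.69  71.25] F [-1.1 -0.5 -0.3] grip 0.1 q [ 0.01  0.58  1.48 -0.    1.09  1.42]
[[-0.01, 0.156, -0.988], [-0.0, -0.988, -0.156], [-1.0, -0.001, 0.01]]
```

View pics/c1.png

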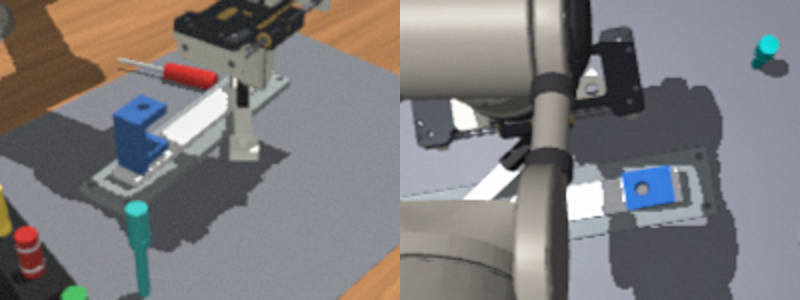

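The fingers sit on the +x side of the fin (crop left ~(243,95)), clear of the fork. I'll let it settle, then push gently.

```bash
python3 -m handwheel '[[[-0.1,0,0.8,0],[0,0,0.5,0],[0,0,0.5,0]]]' 0
python3 -c "
from h import *
st()"
```

```text
time: 3.05
tool_pos: [571.6, 79.7, 79.2]
tcp_rot: [2.959, 1.568, -0.026]
contact_force: [0.7, -0.4, -1.5]
grip_width: 0.3
t 3.05 tcp [571.55  79.75  79.21] F [ 0.7 -0.4 -1.5] grip 0.3 q [ 0.01  0.54  1.53 -0.    1.07  1.42]
[[0.003, 0.156, -0.988], [-0.0, -0.988, -0.156], [-1.0, 0.001, -0.003]]
```

```bash
python3 -m handwheel '[[[0.2,0,0.6,0],[0,0,0.6,0],[0,0,0.6,0],[0,0,0.6,0],[0,0,0.6,0],[0,0,0.6,0],[0,0,0.4,0],[0,0,0.2,0]]]' 0
python3 -c "
from h import *
st()"
```

```text
time: 3.72
tool_pos: [529.2, 73.2, 75.4]
tcp_rot: [0.173, 1.571, -2.812]
contact_force: [0.7, -0.4, -0.6]
grip_width: 0.5
t 3.72 tcp [529.18  73.24  75.43] F [ 0.7 -0.4 -0.6] grip 0.5 q [-0.01  0.48  1.66 -0.    1.01  1.41]
[[-0.0, 0.156, -0.988], [-0.0, -0.988, -0.156], [-1.0, 0.0, 0.0]]
```

```bash
python3 -m handwheel '[[[0,0,0.3,0],[0,0,0.3,0],[0,0,0.3,0],[0,0,0.2,0],[0,0,0.1,0],[0,0,0,0]]]' 0
python3 - <<'E'
from h import *
st(); 
for c in("scene","top"):
    p,_=bot.capture(c); cv2.imwrite(f"pics/{c}2.png",p[:,:,::-1])
a=cv2.imread("pics/scene2.png")[120:270,220:420]; b=cv2.imread("pics/top2.png")[140:290,180:380]
cv2.imwrite("pics/c2.png",np.hstack([cv2.resize(x,(400,300)) for x in(a,b)]))
E
```

```text
time: 4.22
tool_pos: [517.8, 71.4, 75.4]
tcp_rot: [0.777, 1.571, -2.208]
contact_force: [-0.8, -0.4, -0.5]
grip_width: 0.1
t 4.22 tcp [517.83  71.41  75.39] F [-0.8 -0.4 -0.5] grip 0.1 q [-0.01  0.46  1.69 -0.    0.99  1.4 ]
[[-0.0, 0.156, -0.988], [-0.0, -0.988, -0.156], [-1.0, 0.0, 0.0]]
```

View pics/c2.png

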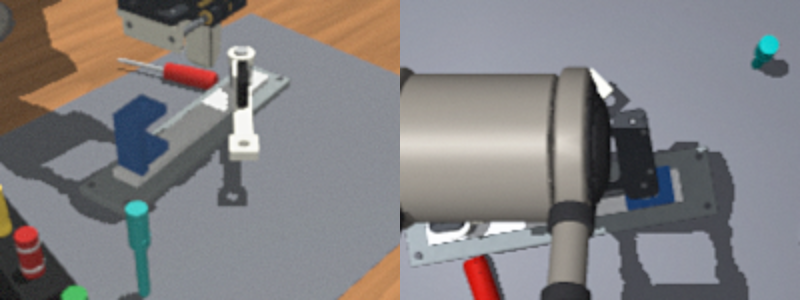

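Run:
```python
from h import *
print(proj('scene',[[517.8,71.4,75.4]]),proj('top',[[517.8,71.4,75.4]]))
print('fin',atz('top',(242.8,214.8),104),'post',atz('top',(206.8,250.8),88))
print(proj('scene',[[543,106,104],[543,106,86],[585.6,82.7,71]]))
a=cv2.imread("pics/scene2.png")[120:210,270:390]; b=cv2.imread("pics/scene1.png")[120:210,270:390]
cv2.imwrite("pics/c2b.png",np.vstack([cv2.resize(x,(400,300),interpolation=cv2.INTER_CUBIC) for x in(b,a)]))
```

```text
[[321.34468338 166.87091185]] [[259.64105979 229.30307766]]
fin [544.70052158 100.46457514 104.        ] post [476.84449972 172.00680077  88.        ]
[[339.75589381 154.41389943]
 [339.66329173 161.18522005]
 [346.4276563  177.94872722]]
```

View pics/c2b.png

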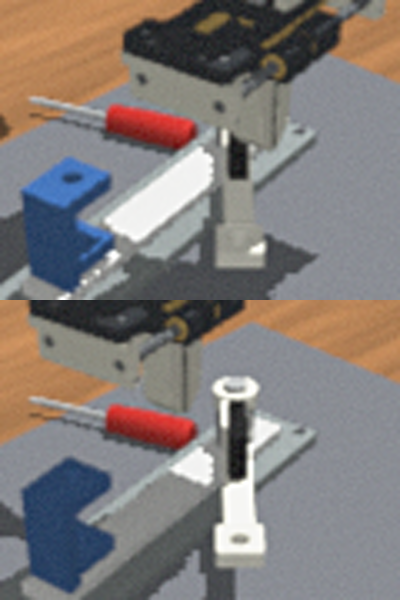

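Run:
```python
from h import *
p,d=bot.capture('scene'); m=bot.camera_model('scene'); r=R.from_euler('xyz',m['rotation'])
st()
for v in range(134,160,2):
    row=[]
    for u in range(314,330,4):
        z=d[v,u]; P=m['position']+r.apply([(u-m['cx'])/m['fx']*z,(v-m['cy'])/m['fy']*z,z]); row.append(tuple(P.round(0).astype(int).tolist()))
    print(v,row)
```

```text
t 4.37 tcp [518.15  71.44  75.41] F [-0.2  0.7  0.4] grip 0.4 q [-0.01  0.46  1.69 -0.    0.99  1.4 ]
[[0.0, 0.156, -0.988], [-0.0, -0.988, -0.156], [-1.0, 0.0, -0.0]]
134 [(561, 12, 198), (536, 46, 176), (533, 61, 169), (529, 76, 162)]
136 [(561, 12, 194), (527, 54, 165), (532, 62, 164), (528, 77, 156)]
138 [(515, 54, 156), (525, 56, 159), (532, 62, 159), (529, 76, 152)]
140 [(515, 54, 151), (527, 54, 156), (533, 60, 155), (529, 77, 147)]
142 [(514, 54, 146), (527, 54, 150), (532, 61, 150), (529, 77, 142)]
144 [(515, 53, 141), (526, 55, 145), (533, 60, 145), (527, 78, 136)]
146 [(512, 56, 134), (526, 54, 140), (533, 60, 141), (528, 77, 132)]
148 [(513, 55, 130), (524, 56, 134), (532, 60, 135), (528, 77, 127)]
150 [(360, 196, 5), (525, 55, 130), (533, 59, 131), (529, 76, 122)]
152 [(367, 190, 4), (376, 197, 4), (532, 61, 125), (528, 77, 117)]
154 [(404, 155, 27), (414, 161, 29), (390, 198, 3), (401, 204, 5)]
156 [(409, 150, 26), (420, 154, 28), (428, 161, 28), (435, 169, 28)]
158 [(411, 148, 21), (420, 154, 22), (432, 157, 26), (441, 164, 26)]
```

The depth image shows the finger tips about 38 mm higher than the reported TCP: z≈113 against 75.4. So the fingers passed over the fin without touching it, and the arm has not moved. I'll go back the way I came, descend in small steps and re-measure the tip height against the depth image.

```bash
python3 -m handwheel '[[[0,-0.2,-2,0],[0,-0.2,-2,0],[0,-0.2,-2,0],[0,-0.1,-1.8,0],[0,0,0,0],[1,0,0,0],[1,0,0,0],[0,0,0,0]]]' 0
cat >> h.py <<'E'
def tip(cam='scene',save=None):
    p,d=bot.capture(cam); 
    if save: cv2.imwrite(save,p[:,:,::-1])
    m=bot.camera_model(cam); r=R.from_euler('xyz',m['rotation'])
    v,u=np.mgrid[0:400,0:640]; C=np.stack([(u-m['cx'])/m['fx']*d,(v-m['cy'])/m['fy']*d,d],-1)
    W=m['position']+r.apply(C.reshape(-1,3)).reshape(400,640,3); W[d==0]=np.nan; return p,d,W
E
python3 - <<'E'
from h import *
st(); o=bot.get_obs()['tool_pos']
p,d,W=tip(save='pics/scene3.png')
k=(abs(W[...,0]-o[0])<30)&(abs(W[...,1]-o[1])<25)&(W[...,2]>60)&(W[...,2]<140)
print(k.sum()); z=W[k]; 
for a in range(60,140,5):
    q=z[(z[:,2]>=a)&(z[:,2]<a+5)]; print(a,len(q),q.min(0).round() if len(q) else '',q.max(0).round() if len(q) else '')
cv2.imwrite('pics/c3.png',cv2.resize(cv2.imread('pics/scene3.png')[110:230,270:430],(800,600),interpolation=cv2.INTER_CUBIC))
E
```

```text
time: 5.03
tool_pos: [591.1, 90.3, 52.4]
tcp_rot: [-0.103, 1.565, -3.088]
contact_force: [-1.3, -0.0, -0.3]
grip_width: 0.8
t 5.03 tcp [591.11  90.3   52.41] F [-1.3 -0.  -0.3] grip 0.8 q [ 0.02  0.61  1.49 -0.    1.05  1.44]
[[-0.006, 0.156, -0.988], [-0.0, -0.988, -0.156], [-1.0, -0.001, 0.006]]
335
60 0  
65 34 [562.  66.  68.] [599. 104.  70.]
70 48 [562.  65.  70.] [596. 104.  75.]
75 13 [561.  84.  75.] [570.  92.  80.]
80 11 [561.  83.  80.] [570.  93.  85.]
85 8 [562.  87.  86.] [570.  91.  89.]
90 8 [562.  86.  90.] [604.  99.  94.]
95 15 [585.  80.  95.] [605. 102. 100.]
100 17 [588.  75. 101.] [605. 109. 105.]
105 30 [590.  74. 105.] [606. 109. 110.]
110 25 [593.  74. 110.] [606. 108. 115.]
115 26 [594.  74. 115.] [606. 109. 120.]
120 29 [594.  71. 120.] [606. 106. 125.]
125 24 [594.  73. 125.] [606. 112. 130.]
130 28 [595.  72. 130.] [606. 111. 134.]
135 19 [598.  71. 135.] [607.  95. 140.]
```

View pics/c3.png

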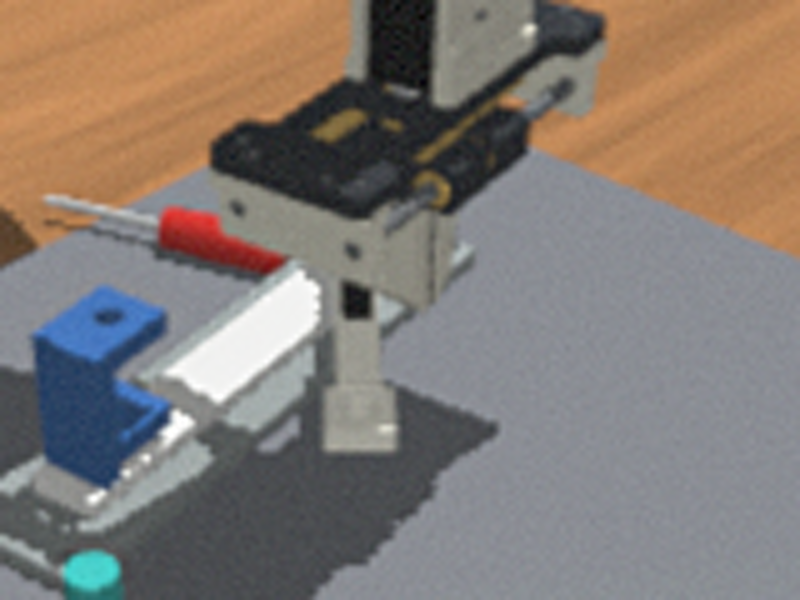

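The tips are at real z≈94 with a reported 52–55, so the offset is about +40 mm. I'll go 16 mm lower, to a real tip height of about 79, which is beside the fin (68–104) and above the arm top (68).

```bash
python3 -m handwheel '[[[0.8,0,0,0],[0.8,0,0,0],[0,0,0,0],[0,0,0.7,0],[0,0,0.7,0],[0,0,0.6,0],[0,0,0.3,0]]]' 0
python3 - <<'E'
from h import *
st(); o=bot.get_obs()['tool_pos']
p,d,W=tip(save='pics/scene4.png')
cv2.imwrite('pics/c4.png',cv2.resize(cv2.imread('pics/scene4.png')[110:230,270:430],(600,450),interpolation=cv2.INTER_CUBIC))
E
```

```text
time: 5.67
tool_pos: [571.2, 86.6, 40.1]
tcp_rot: [2.775, 1.569, -0.21]
contact_force: [7.9, -4.2, -0.9]
grip_width: 0.2
t 5.67 tcp [571.17  86.56  40.07] F [ 7.9 -4.2 -0.9] grip 0.2 q [ 0.02  0.59  1.57 -0.    0.98  1.43]
[[0.002, 0.156, -0.988], [-0.0, -0.988, -0.156], [-1.0, 0.001, -0.002]]
```

View pics/c4.png

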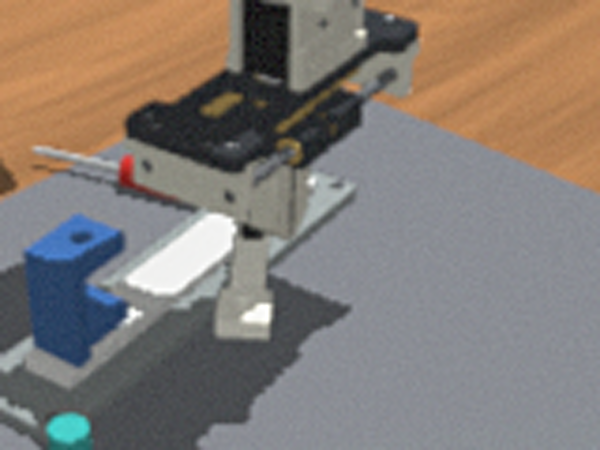

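The arm is now in contact and swinging. I'll continue slowly.

```bash
python3 -m handwheel '[[[0,0,0.4,0],[0,0,0.4,0],[0,0,0.4,0],[0,0,0.4,0],[0,0,0.4,0],[0,0,0.4,0],[0,0,0.4,0],[0,0,0.4,0]]]' 0
python3 -c "
from h import *
st()"
```

```text
time: 6.38
tool_pos: [549.1, 72.2, 40.8]
tcp_rot: [2.35, 1.548, -0.632]
contact_force: [29.1, -45.6, -17.3]
grip_width: 0.3
t 6.38 tcp [549.06  72.21  40.76] F [ 29.1 -45.6 -17.3] grip 0.3 q [ 0.    0.54  1.65 -0.02  0.93  1.42]
[[0.019, 0.158, -0.987], [-0.014, -0.987, -0.158], [-1.0, 0.016, -0.016]]
```

Force is too high, so I back off straight away and look.

```bash
python3 -m handwheel '[[[0,0,-1.2,0],[0,0,-0.6,0],[0,0,0,0]]]' 0
python3 - <<'E'
from h import *
st()
for c in("scene","top"):
    p,d,W=tip(c,save=f'pics/{c}5.png'); np.save(f'pics/W{c}5.npy',W)
a=cv2.imread("pics/scene5.png")[110:230,270:430]; b=cv2.imread("pics/top5.png")[140:290,180:380]
cv2.imwrite("pics/c5.png",np.vstack([cv2.resize(x,(400,300),interpolation=cv2.INTER_CUBIC) for x in(a,b)]))
E
```

```text
time: 6.63
tool_pos: [562.0, 80.9, 40.4]
tcp_rot: [2.455, 1.561, -0.53]
contact_force: [13.0, -15.5, -4.4]
grip_width: 0.7
t 6.63 tcp [562.03  80.85  40.37] F [ 13.  -15.5  -4.4] grip 0.7 q [ 0.01  0.57  1.6  -0.01  0.96  1.43]
[[0.008, 0.156, -0.988], [-0.005, -0.988, -0.156], [-1.0, 0.006, -0.007]]
```

View pics/c5.png

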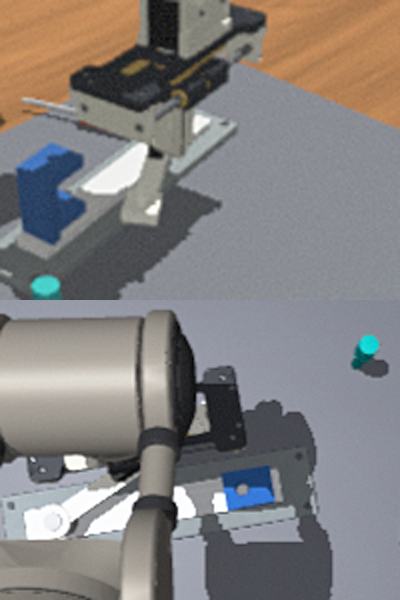

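Run:
```python
from h import *
im=np.zeros((600,800,3),np.uint8)
# map x 450..650 vertical (up = +x), y 220..-20 horizontal; 3px/mm
for c in('scene','top'):
    W=np.load(f'pics/W{c}5.npy'); p=cv2.imread(f'pics/{c}5.png')
    k=np.isfinite(W[...,2])&(W[...,2]>50)&(W[...,2]<150)&(W[...,0]>450)&(W[...,0]<650)&(W[...,1]>-40)&(W[...,1]<225)
    P=W[k]
    for q in P:
        z=q[2]; col=(255,255,255) if z<75 else (0,200,0) if z<108 else (0,80,255) if z<140 else (255,0,120)
        cv2.circle(im,(int((225-q[1])*3),int((650-q[0])*3)),2,col,-1)
o=bot.get_obs()['tool_pos']; cv2.drawMarker(im,(int((225-o[1])*3),int((650-o[0])*3)),(0,255,255))
cv2.imwrite('pics/map5.png',im)
cv2.imwrite('pics/c5b.png',cv2.resize(cv2.imread('pics/scene5.png')[120:215,280:400],(800,600),interpolation=cv2.INTER_CUBIC))
```

```text
(no output)
```

View pics/map5.png

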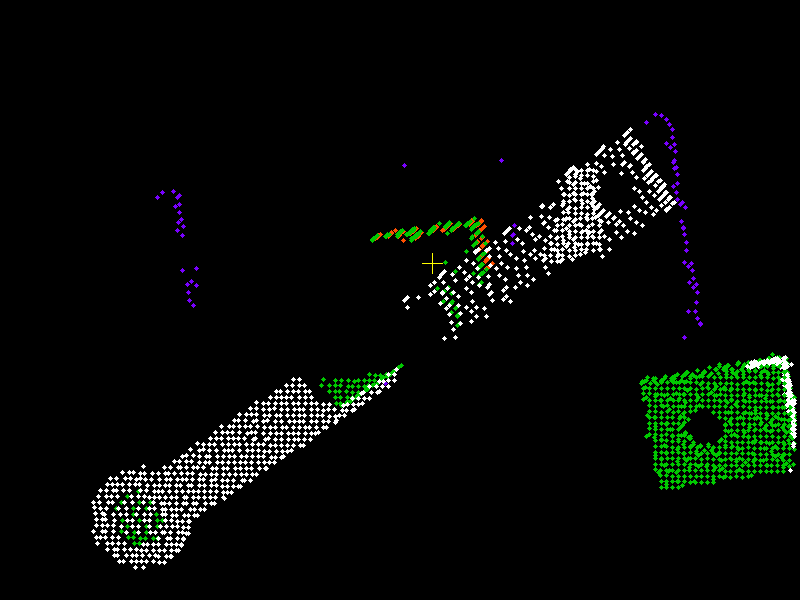

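View pics/c5b.png

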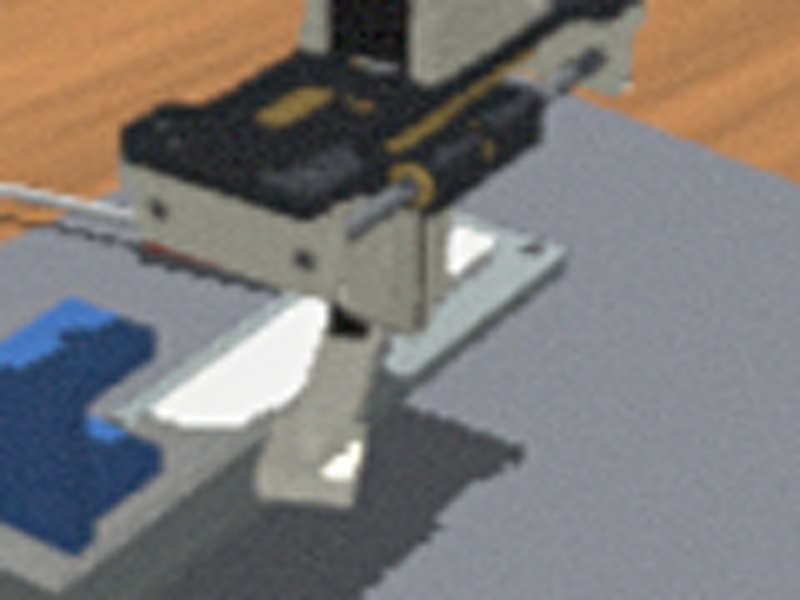

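The fin's corner caught against the finger: a straight path tries to drag that point off its circle. I'll back off, line the jaws up with the arm, and follow the arc by turning the tool while pushing.

```bash
python3 -m handwheel '[[[0,0,-1.2,0],[0,0,-1.3,-0.1],[0,0,0,-0.12],[0,0,0,-0.12],[0,0,0,-0.103],[0,0,0,0],[0,0,0,0]]]' 0
python3 - <<'E'
from h import *
st(); print(delta([557+2,105+1.5,40]))
E
```

```text
time: 7.32
tool_pos: [581.6, 88.8, 39.4]
tcp_rot: [-0.758, 1.57, 2.98]
contact_force: [0.8, -0.4, -0.2]
grip_width: 0.3
t 7.32 tcp [581.58  88.81  39.4 ] F [ 0.8 -0.4 -0.2] grip 0.3 q [0.02 0.61 1.53 0.   1.   1.  ]
[[-0.001, 0.562, -0.827], [0.0, -0.827, -0.562], [-1.0, -0.001, 0.001]]
[-0.05817415 -2.73188158  0.87373066]
```

```bash
python3 -m handwheel '[[[0,-0.9,0,0],[0,-0.9,0,0],[0,-0.9,0,0],[0,0,0.4,0],[0,0,0.4,0],[0,0,0.3,0],[0,0,0.3,0],[0,0,0,0]]]' 0
python3 -c "
from h import *
st()"
```

```text
time: 7.98
tool_pos: [554.8, 102.4, 39.4]
tcp_rot: [0.002, 1.57, -2.541]
contact_force: [-0.2, -0.0, 0.9]
grip_width: 0.6
t 7.98 tcp [554.84 102.42  39.42] F [-0.2 -0.   0.9] grip 0.6 q [ 0.05  0.57  1.61 -0.    0.97  1.02]
[[-0.0, 0.564, -0.826], [-0.0, -0.826, -0.564], [-1.0, 0.0, 0.0]]
```

Next the arc: r≈105 mm, so 0.038 rad of turn per 4 mm.

```bash
python3 -m handwheel '[[[0,0,0.3,0],[0,0,0.3,0.02],[0,0,0.4,0.038],[0,0,0.4,0.038],[0,0,0.4,0.038],[0,0,0.4,0.038],[0,0,0.4,0.038],[0,0,0.4,0.038]]]' 0
python3 -c "
from h import *
st()"
```

```text
time: 8.65
tool_pos: [529.8, 88.0, 39.7]
tcp_rot: [2.645, 1.569, -0.148]
contact_force: [3.2, -0.7, -0.0]
grip_width: 0.6
t 8.65 tcp [529.84  88.    39.69] F [ 3.2 -0.7 -0. ] grip 0.6 q [ 0.02  0.53  1.69 -0.    0.93  1.24]
[[0.002, 0.342, -0.94], [-0.0, -0.94, -0.342], [-1.0, 0.001, -0.002]]
```

```bash
python3 -m handwheel '[[[0,0,0.4,0.038],[0,0,0.4,0.038],[0,0,0.3,0.029],[0,0,0.2,0.02],[0,0,0.1,0.01],[0,0,0,0]]]' 0
python3 -c "
from h import *
st()"
python3 -m handwheel '[[[0,0,0.15,0.015],[0,0,0.15,0.015],[0,0,0,0]]]' 0
python3 -c "
from h import *
st()
p,d,W=tip('scene','pics/scene6.png')
cv2.imwrite('pics/c6.png',cv2.resize(cv2.imread('pics/scene6.png')[120:240,260:420],(600,450),interpolation=cv2.INTER_CUBIC))
"
```

```text
time: 9.15
tool_pos: [516.1, 84.2, 39.6]
tcp_rot: [2.748, 1.57, -0.177]
contact_force: [1.8, -0.5, 1.0]
grip_width: 0.3
t 9.15 tcp [516.06  84.16  39.58] F [ 1.8 -0.5  1. ] grip 0.3 q [ 0.02  0.51  1.73 -0.    0.91  1.37]
[[0.001, 0.214, -0.977], [-0.0, -0.977, -0.214], [-1.0, 0.0, -0.001]]
time: 9.4
tool_pos: [512.8, 83.6, 39.4]
tcp_rot: [2.115, 1.571, -0.841]
contact_force: [2.0, -0.6, -0.4]
grip_width: 0.4
t 9.4 tcp [512.79  83.65  39.43] F [ 2.  -0.6 -0.4] grip 0.4 q [ 0.01  0.5   1.73 -0.    0.9   1.4 ]
[[0.0, 0.185, -0.983], [-0.0, -0.983, -0.185], [-1.0, 0.0, -0.0]]
```

View pics/c6.png

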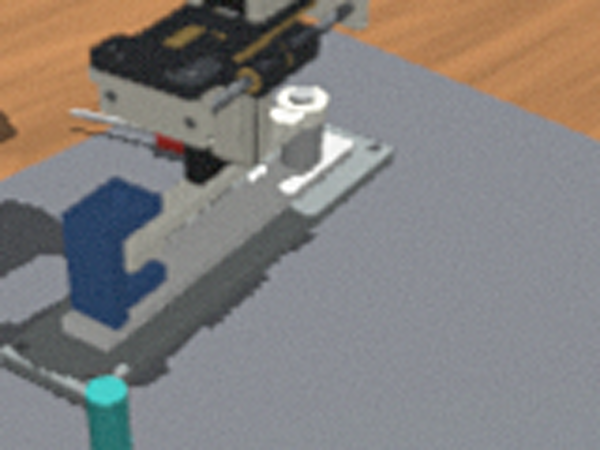

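```bash
python3 -m handwheel '[[[0,0,0.15,0.01],[0,0,0.1,0.01],[0,0,0,0]]]' 0
python3 -m handwheel '[[[0,0,0.1,0.005],[0,0,0,0]]]' 0
python3 -m handwheel '[[[0,0,0.1,0.005],[0,0,0,0]]]' 0
```

```text
time: 9.7
tool_pos: [510.2, 83.2, 39.4]
tcp_rot: [0.702, 1.571, -2.273]
contact_force: [3.0, -1.8, -0.6]
grip_width: 0.2
time: 9.87
tool_pos: [509.8, 83.1, 39.4]
tcp_rot: [2.904, 1.57, -0.077]
contact_force: [4.0, -0.4, -0.6]
grip_width: 0.6
time: 10.03
tool_pos: [509.8, 83.0, 39.5]
tcp_rot: [3.036, 1.568, 0.051]
contact_force: [7.8, -0.1, -5.8]
grip_width: 0.6
```

The arm stopped: TCP held at x=509.8 while the force rose to about 8 N. Backing off, lifting and looking.

```bash
python3 -m handwheel '[[[0,0,-1,0],[0,0,-2,0],[-2,0,-1,0],[-4,0,0,0],[-4,0,0,0],[-2,0,0,0]]]' 0
python3 -m handwheel '[[[0,4,0,0.06],[0,4,0,0.06],[0,4,0,0.06],[0,4,0,0.06],[0,4,0,0.06],[0,4,0,0.05],[0,0,0,0]]]' 0.55
python3 - <<'E'
from h import *
st()
for c in("scene","top"):
    p,d,W=tip(c,save=f'pics/{c}7.png'); np.save(f'pics/W{c}7.npy',W)
a=cv2.imread("pics/scene7.png")[120:270,200:400]; b=cv2.imread("pics/top7.png")[140:290,180:380]
cv2.imwrite("pics/c7.png",np.vstack([cv2.resize(x,(400,300),interpolation=cv2.INTER_CUBIC) for x in(a,b)]))
E
```

```text
time: 10.53
tool_pos: [548.5, 89.7, 163.3]
tcp_rot: [-3.125, 1.568, 0.174]
contact_force: [1.0, 0.7, 0.7]
grip_width: 0.3
time: 11.12
tool_pos: [547.5, -155.6, 158.6]
tcp_rot: [0.605, 1.568, -2.738]
contact_force: [-0.8, -0.2, 0.8]
grip_width: 42.1
t 11.12 tcp [ 547.46 -155.6   158.59] F [-0.8 -0.2  0.8] grip 42.1 q [-0.41  0.45  1.45 -0.    1.25  1.36]
[[-0.003, -0.2, -0.98], [-0.001, -0.98, 0.2], [-1.0, 0.002, 0.003]]
```

View pics/c7.png

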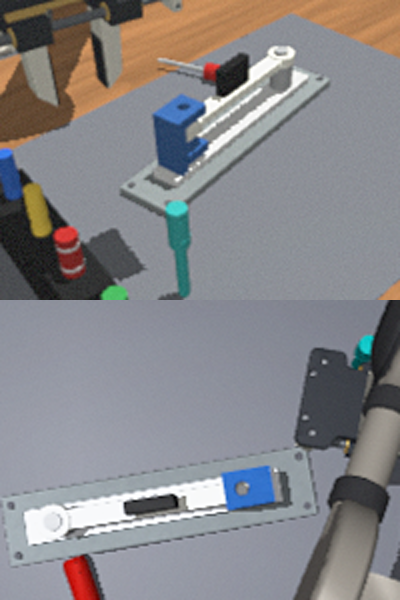

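View pics/top7.png

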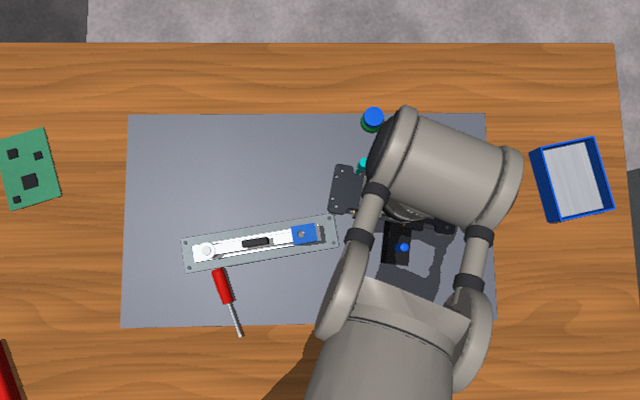

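The arm is in line in the fork. Next I use the visible fingers to calibrate the tip height and lateral position, and measure the pin head the same way.

Run:
```python
from h import *
st()
W=np.load('pics/Wscene7.npy'); o=bot.get_obs()['tool_pos']; M=toolR()
p=cv2.imread('pics/scene7.png')
q=(W-o)@M  # tool coords
k=(abs(q[...,1])<60)&(abs(q[...,2])<30)&(W[...,2]>100)&(W[...,2]<330)
print(k.sum())
for s in(-1,1):
    P=q[k&(np.sign(q[...,1])==s)]
    for a in range(-120,10,10):
        g=P[(P[:,0]>=a)&(P[:,0]<a+10)]
        if len(g): print(s,a,len(g),'y',g[:,1].min().round(1),g[:,1].max().round(1),'z',g[:,2].min().round(1),g[:,2].max().round(1))
# red head
W0=np.load('pics/Wscene7.npy'); hsv=cv2.cvtColor(p,cv2.COLOR_BGR2HSV)
r=((hsv[...,0]<8)|(hsv[...,0]>172))&(hsv[...,1]>130)&(hsv[...,2]>60)
r&=(W[...,2]>70)&(W[...,2]<130); P=W[r]; print('head',len(P),np.nanmin(P,0),np.nanmax(P,0))
v,u=np.nonzero(r); print(u.min(),u.max(),v.min(),v.max())
# fork top plane bias
f=(hsv[...,0]>100)&(hsv[...,0]<125)&(hsv[...,1]>130)&(abs(W[...,0]-506)<25)&(abs(W[...,1]+10)<25)
z=W[f][:,2]; print('fork z pct',np.nanpercentile(z,[50,80,90,97]))
b=(abs(W[...,0]-600)<40)&(abs(W[...,1]+20)<40); print('bench',np.nanmedian(W[b],0))
```

```text
t 11.22 tcp [ 548.29 -150.21  158.71] F [ 0.   0.5 -0.4] grip 48.5 q [-0.4   0.45  1.45  0.    1.25  1.36]
[[-0.002, -0.195, -0.981], [0.002, -0.981, 0.195], [-1.0, -0.001, 0.003]]
2984
-1 -120 34 y -20.3 -5.9 z -30.0 14.6
-1 -110 21 y -23.9 -19.2 z -22.2 14.6
-1 -100 57 y -35.7 -19.1 z -13.9 9.7
-1 -90 84 y -36.7 -16.9 z -13.9 8.6
-1 -80 80 y -35.4 -16.4 z -13.6 8.6
-1 -70 69 y -33.6 -16.6 z -13.9 7.5
-1 -60 65 y -33.6 -16.8 z -14.2 8.6
-1 -50 45 y -31.6 -16.6 z -13.7 8.2
-1 -40 6 y -20.5 -17.4 z -12.0 5.8
1 -120 35 y 0.3 57.0 z -29.9 24.2
1 -110 16 y 53.0 55.5 z -29.9 27.3
1 -100 38 y 27.2 45.1 z -13.8 -4.0
1 -90 72 y 25.4 44.5 z -14.3 7.8
1 -80 77 y 25.4 44.4 z -13.2 7.0
1 -70 68 y 25.5 43.2 z -14.3 9.3
1 -60 62 y 25.5 42.6 z -13.1 7.8
1 -50 30 y 25.5 39.4 z -13.5 -9.5
head 230 [ 490.8761759  -233.58533574   70.80905462] [619.24420556  59.24921313 117.37652385]
226 309 153 259
fork z pct [91.04864078 94.04930416 94.46349353 95.06268037]
bench [601.66992664 -21.51902213   2.87327431]
```

```bash
python3 - <<'E'
from h import *
print(delta([607,-224.5,38]))
E
python3 -m handwheel '[[[0,2,-2.4,0],[0,2,-2.4,0],[0,2.13,-2.38,0],[0,0,0,0],[0,0,0,0]]]' 0.55
python3 - <<'E'
from h import *
st();print(delta([607,-224.5,38]))
p,d,W=tip('scene','pics/scene8.png')
cv2.imwrite('pics/c8.png',cv2.resize(p[160:310,160:360,::-1],(800,600),interpolation=cv2.INTER_CUBIC))
E
```

```text
[12.04473089  6.15769067 -7.23717522]
time: 11.63
tool_pos: [608.4, -222.2, 158.1]
tcp_rot: [-0.467, 1.568, 2.483]
contact_force: [-1.1, 0.5, -0.6]
grip_width: 50.5
t 11.63 tcp [ 608.37 -222.16  158.06] F [-1.1  0.5 -0.6] grip 50.5 q [-0.47  0.6   1.2   0.    1.35  1.29]
[[-0.002, -0.191, -0.982], [0.002, -0.982, 0.191], [-1.0, -0.001, 0.003]]
[12.00591371  0.27093013  0.0596612 ]
```

View pics/c8.png

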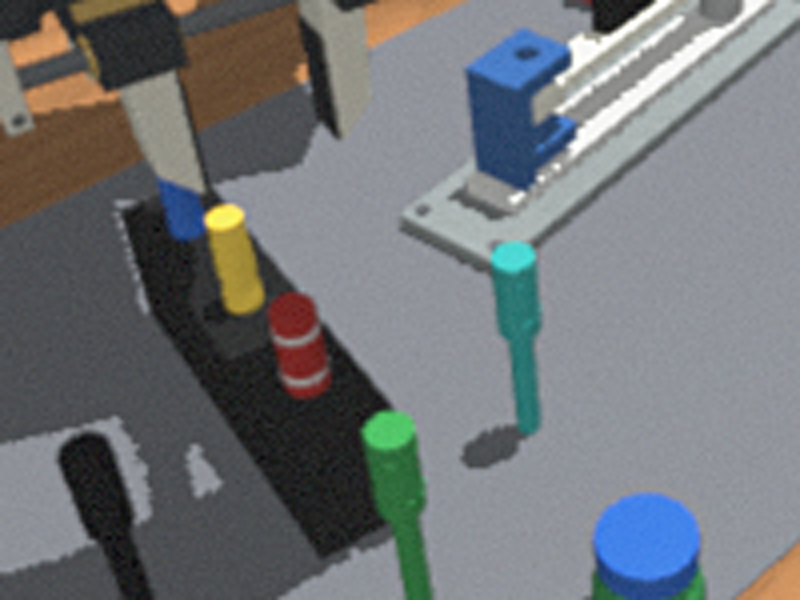

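Run:
```python
from h import *
for z in(192,196,200): print(atz('scene',(160+268/4,160+160/4),z))
print(atz('scene',(160+293/4,160+310/4),117), proj('scene',[[607,-224.5,196],[609.6,-223,199]]))
```

```text
[ 611.15312379 -221.1545798   192.        ]
[ 616.09392403 -223.56198399  196.        ]
[ 621.03472426 -225.96938817  200.        ]
[ 612.72763145 -225.26333613  117.        ] [[223.17878696 197.73857383]
 [224.6088624  196.46283944]]
```

```bash
python3 -m handwheel '[[[3,0.2,0.1,0],[3,0,0,0],[2,0,0,0],[1.5,0,0,0],[1,0,0,0],[0.5,0,0,0],[0,0,0,0],[0,0,0,0]]]' 0.55
python3 - <<'E'
from h import *
st()
p,d,W=tip('scene','pics/scene9.png')
cv2.imwrite('pics/c9.png',cv2.resize(p[190:290,180:300,::-1],(720,600),interpolation=cv2.INTER_CUBIC))
E
```

```text
time: 12.35
tool_pos: [607.3, -224.8, 50.4]
tcp_rot: [2.918, 1.57, -0.416]
contact_force: [-0.1, -0.1, 0.4]
grip_width: 50.3
t 12.35 tcp [ 607.31 -224.78   50.39] F [-0.1 -0.1  0.4] grip 50.3 q [-0.47  0.69  1.34  0.    1.12  1.29]
[[0.001, -0.191, -0.982], [-0.0, -0.982, 0.191], [-1.0, 0.0, -0.001]]
```

View pics/c9.png

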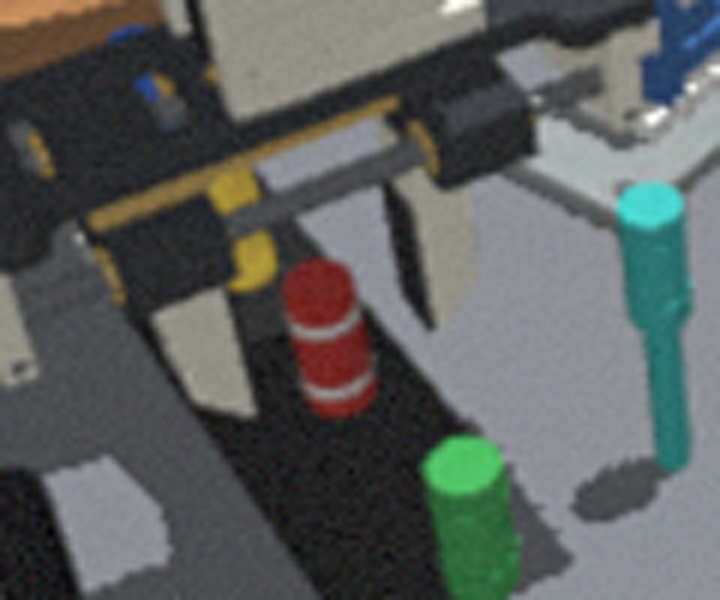

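Centred with clear gaps on both sides. Lowering 12 mm and closing.

```bash
python3 -m handwheel '[[[0.6,0,0,0],[0.6,0,0,0],[0,0,0,0],[0,0,0,0]]]' 0.55
python3 -m handwheel '[[[0,0,0,0],[0,0,0,0],[0,0,0,0],[0,0,0,0],[0,0,0,0],[0,0,0,0]]]' 0
python3 - <<'E'
from h import *
st()
p,d,W=tip('scene','pics/scene10.png')
cv2.imwrite('pics/c10.png',cv2.resize(p[190:290,180:300,::-1],(600,500),interpolation=cv2.INTER_CUBIC))
E
```

```text
time: 12.73
tool_pos: [606.5, -225.2, 36.9]
tcp_rot: [-0.224, 1.57, 2.724]
contact_force: [-0.2, -0.2, -0.1]
grip_width: 50.4
time: 13.23
tool_pos: [607.0, -225.3, 37.5]
tcp_rot: [2.677, 1.571, -0.657]
contact_force: [0.5, 0.4, 0.5]
grip_width: 19.5
t 13.23 tcp [ 606.95 -225.27   37.53] F [0.5 0.4 0.5] grip 19.5 q [-0.47  0.7   1.35 -0.    1.09  1.29]
[[0.0, -0.192, -0.981], [-0.0, -0.981, 0.192], [-1.0, 0.0, -0.0]]
```

View pics/c10.png

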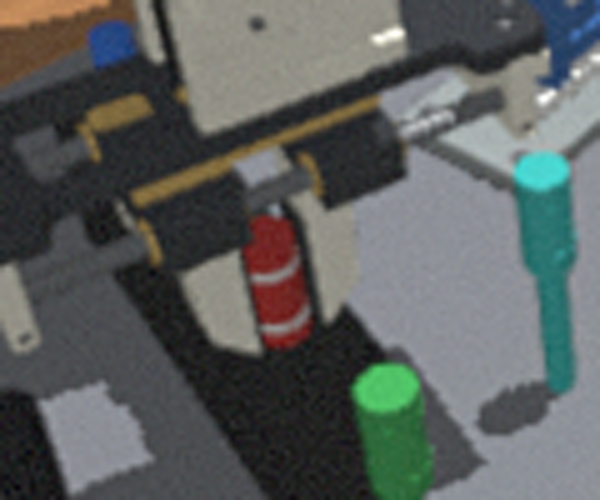

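The grip is on the head at 19.5–20 mm. Lifting 130 mm.

```bash
python3 -m handwheel '[[[0,0,0,0],[-0.5,0,0,0],[-1.5,0,0,0],[-2,0,0,0],[-3,0,0,0],[-3,0,0,0],[-3,0,0,0],[0,0,0,0]]]' 0
python3 - <<'E'
from h import *
st(); print(delta([505.5,-10.5,167]))
E
```

```text
time: 13.95
tool_pos: [609.8, -226.7, 174.9]
tcp_rot: [2.854, 1.559, -0.481]
contact_force: [0.4, -1.1, 0.3]
grip_width: 19.4
t 13.95 tcp [ 609.78 -226.68  174.89] F [ 0.4 -1.1  0.3] grip 19.4 q [-0.47  0.58  1.18 -0.    1.37  1.29]
[[0.01, -0.192, -0.981], [-0.005, -0.981, 0.192], [-1.0, 0.003, -0.011]]
[  0.56106341 -19.21702     14.39028526]
```

```bash
python3 -m handwheel '[[[0,-1,0.7,0],[0,-2.4,1.8,0],[0,-3,2.2,0],[0,-3,2.2,0],[0,-3,2.2,0],[0,-3,2.2,0],[0,-2,1.5,0],[0,-1,0.8,0]]]' 0
python3 -m handwheel '[[[0,0,0,-0.1],[0,0,0,-0.1],[0,0,0,-0.1],[0,0,0,-0.05],[0,0,0,0],[0,0,0,0]]]' 0
python3 - <<'E'
from h import *
st(); print(delta([505.5,-10.5,167]))
for c in("scene","top"):
    p,d,W=tip(c,save=f'pics/{c}11.png'); np.save(f'pics/W{c}11.npy',W)
a=cv2.imread("pics/scene11.png")[120:240,220:380]; b=cv2.imread("pics/top11.png")[140:290,180:380]
cv2.imwrite("pics/c11.png",cv2.resize(a,(800,600),interpolation=cv2.INTER_CUBIC))
E
```

```text
time: 14.62
tool_pos: [506.9, -15.8, 167.5]
tcp_rot: [-0.454, 1.57, 2.497]
contact_force: [1.1, 1.2, -0.9]
grip_width: 19.4
time: 15.12
tool_pos: [508.9, -19.0, 167.3]
tcp_rot: [1.284, 1.571, -1.703]
contact_force: [0.3, 0.9, -1.5]
grip_width: 19.5
t 15.12 tcp [508.9  -18.98 167.3 ] F [ 0.3  0.9 -1.5] grip 19.5 q [-0.19  0.33  1.6  -0.    1.21  1.23]
[[-0.0, 0.154, -0.988], [-0.0, -0.988, -0.154], [-1.0, 0.0, 0.0]]
[ 0.02965103 -0.88984466  0.20508345]
```

View pics/c11.png

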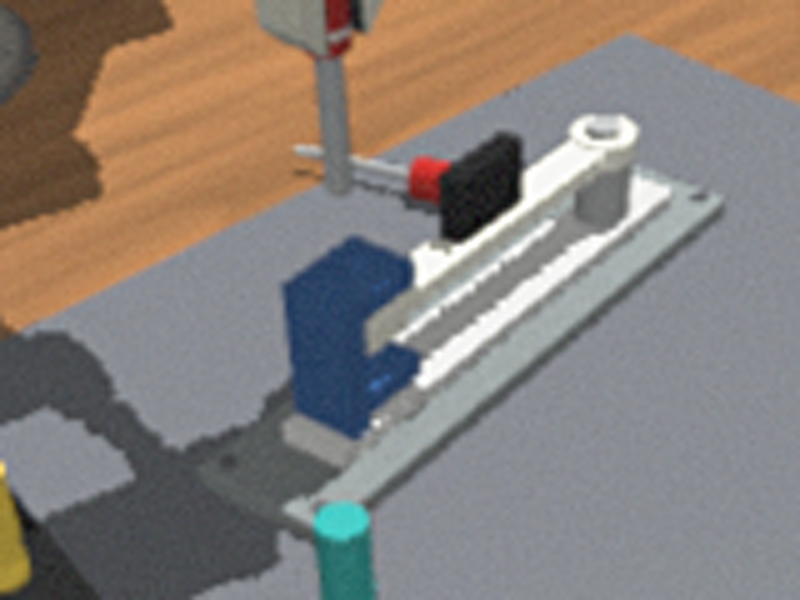

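View pics/top11.png

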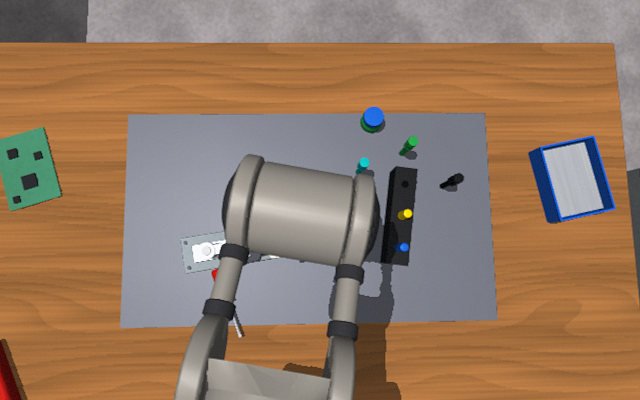

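Run:
```python
from h import *
W=np.load('pics/Wscene11.npy'); p=cv2.imread('pics/scene11.png')
k=(abs(W[...,0]-513)<15)&(abs(W[...,1]+19)<15)&(W[...,2]>135)&(W[...,2]<200)
cam=bot.camera_model('scene')['position']
for a in range(130,200,8):
    g=W[k&(W[...,2]>=a)&(W[...,2]<a+8)]
    if len(g): 
        m=np.median(g,0); dv=(m-cam)[:2]; dv/=np.linalg.norm(dv); print(a,len(g),m.round(1),'axis~',(m[:2]+5*dv).round(1))
v,u=np.nonzero(k); print(u.min(),u.max(),v.max())
print('nose',atz('scene',(220+340/5,120+187/5),136.8))
# hole in fork: scene0, scene7, top0, top7
im=[]
for f,(cx,cy) in (('scene0',(291,173)),('scene7',(291,173)),('top0',(301,234)),('top7',(301,234))):
    i=cv2.imread(f'pics/{f}.png')[cy-12:cy+12,cx-16:cx+16]; im.append(cv2.resize(i,(400,300),interpolation=cv2.INTER_NEAREST))
cv2.imwrite('pics/holes.png',np.vstack([np.hstack(im[:2]),np.hstack(im[2:])]))
```

```text
130 3 [513.6 -20.1 137.5] axis~ [509.7 -17. ]
138 18 [514.1 -21.7 143.2] axis~ [510.2 -18.6]
146 19 [514.7 -21.3 149.5] axis~ [510.8 -18.2]
154 21 [513.4 -19.9 157.6] axis~ [509.4 -16.8]
162 20 [514.1 -21.3 166.6] axis~ [510.2 -18.3]
170 22 [514.4 -20.7 174.9] axis~ [510.4 -17.6]
178 19 [514.4 -20.6 182.6] axis~ [510.5 -17.5]
186 20 [513.5 -21.4 189.8] axis~ [509.5 -18.4]
194 17 [514.  -21.1 196.5] axis~ [510. -18.]
283 290 158
nose [510.61878146 -17.60444546 136.8       ]
```

View pics/holes.png

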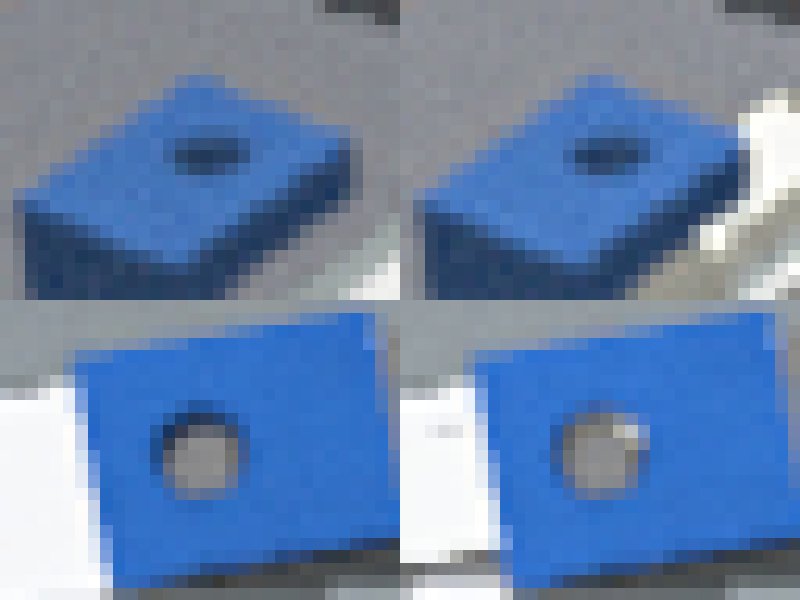

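Run:
```python
from h import *
for z in(92,94,95): print(atz('scene',(291.1,172.7),z))
print(atz('top',(300.6,233.7),92))
# fit of hole via depth of fork top face in scene7/top7
for c in('scene','top'):
    W=np.load(f'pics/W{c}7.npy'); k=(abs(W[...,0]-506)<35)&(abs(W[...,1]+14)<40)&(abs(W[...,2]-93)<4)
    P=W[k]; r=cv2.minAreaRect(P[:,:2].astype(np.float32)); print(c,r,np.median(P[:,2]))
```

```text
[505.51303012  -8.64729219  92.        ]
[507.90277669 -10.53809633  94.        ]
[509.09764997 -11.48349841  95.        ]
[507.30252207 -10.21597303  92.        ]
scene ((509.760009765625, -15.497426986694336), (37.77005386352539, 50.51271057128906), 10.291596412658691) 93.73403047250721
top ((507.7933044433594, -15.236190795898438), (36.01905822753906, 47.84266662597656), 8.786380767822266) 92.68370586968183
```

```bash
python3 - <<'E'
from h import *
print(delta([507.2,-10.7,130]))
E
python3 -m handwheel '[[[0,-0.4,0.05,0],[0,-0.45,0,0],[1,0,0,0],[1.2,0,0,0],[1,0,0,0],[0.5,0,0,0],[0,0,0,0],[0,0,0,0]]]' 0
python3 - <<'E'
from h import *
st(); print(delta([507.2,-10.7,130]))
p,d,W=tip('scene','pics/scene12.png')
cv2.imwrite('pics/c12.png',cv2.resize(p[130:205,250:350,::-1],(800,600),interpolation=cv2.INTER_CUBIC))
E
```

```text
[ 3.73120145 -0.83076046  0.03555733]
time: 15.88
tool_pos: [507.0, -10.1, 130.5]
tcp_rot: [0.163, 1.571, -2.822]
contact_force: [0.0, -0.8, -0.8]
grip_width: 19.8
t 15.88 tcp [506.97 -10.07 130.54] F [ 0.  -0.8 -0.8] grip 19.8 q [-0.17  0.37  1.66 -0.    1.11  1.24]
[[-0.0, 0.156, -0.988], [-0.0, -0.988, -0.156], [-1.0, 0.0, 0.0]]
[ 0.0541702   0.06554806 -0.0131101 ]
```

View pics/c12.png

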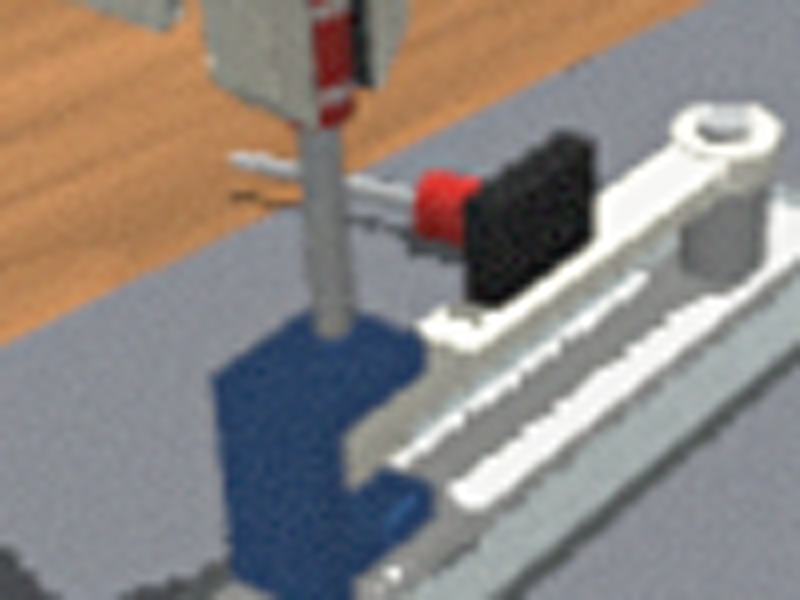

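The nose at (291.6,171.5) sits right above the hole at (291.1,172.7). Lowering gently.

```bash
python3 -m handwheel '[[[0.2,0.05,0,0],[0.2,0,0,0],[0.2,0,0,0],[0,0,0,0]]]' 0; python3 -m handwheel '[[[0.2,0,0,0],[0.2,0,0,0],[0,0,0,0]]]' 0
```

```text
time: 16.27
tool_pos: [506.8, -10.7, 124.1]
tcp_rot: [-0.164, 1.57, 3.134]
contact_force: [-0.2, 0.3, -1.7]
grip_width: 19.1
time: 16.52
tool_pos: [506.7, -10.7, 120.0]
tcp_rot: [-0.187, 1.57, 3.111]
contact_force: [-0.2, 0.3, -1.1]
grip_width: 19.3
```

```bash
for i in 1 ; do python3 -m handwheel '[[[0.2,0,0,0],[0.2,0,0,0],[0.2,0,0,0],[0,0,0,0]]]' 0; done; python3 -m handwheel '[[[0.2,0,0,0],[0.2,0,0,0],[0.2,0,0,0],[0,0,0,0]]]' 0
```

```text
time: 16.85
tool_pos: [506.7, -10.7, 113.9]
tcp_rot: [-0.205, 1.57, 3.094]
contact_force: [0.2, 0.1, -1.2]
grip_width: 19.6
time: 17.18
tool_pos: [506.7, -10.7, 107.9]
tcp_rot: [-0.219, 1.57, 3.08]
contact_force: [0.4, 0.2, 0.0]
grip_width: 19.2
```

The nose is through the upper ear with no side force. Next is the eye at 68 mm.

```bash
python3 -m handwheel '[[[0.2,0,0,0],[0.2,0,0,0],[0,0,0,0]]]' 0;  python3 -m handwheel '[[[0.2,0,0,0],[0.2,0,0,0],[0,0,0,0]]]' 0; python3 -m handwheel '[[[0.2,0,0,0],[0.2,0,0,0],[0,0,0,0]]]' 0
```

```text
time: 17.43
tool_pos: [506.7, -10.7, 104.0]
tcp_rot: [-0.207, 1.57, 3.091]
contact_force: [-0.3, -0.8, -1.2]
grip_width: 19.3
time: 17.68
tool_pos: [506.7, -10.7, 100.0]
tcp_rot: [-0.208, 1.57, 3.09]
contact_force: [-0.9, 0.8, -0.7]
grip_width: 19.2
time: 17.93
tool_pos: [506.6, -10.8, 95.9]
tcp_rot: [-0.031, 1.57, -3.016]
contact_force: [-0.6, -1.7, -1.7]
grip_width: 19.5
```

```bash
python3 -m handwheel '[[[0.2,0,0,0],[0.2,0,0,0],[0.2,0,0,0],[0,0,0,0]]]' 0;  python3 -m handwheel '[[[0.2,0,0,0],[0.2,0,0,0],[0.2,0,0,0],[0,0,0,0]]]' 0
python3 -m handwheel '[[[0.2,0,0,0],[0.2,0,0,0],[0.1,0,0,0],[0,0,0,0]]]' 0
python3 - <<'E'
from h import *
st()
p,d,W=tip('scene','pics/scene13.png')
cv2.imwrite('pics/c13.png',cv2.resize(p[130:220,250:370,::-1],(800,600),interpolation=cv2.INTER_CUBIC))
E
```

```text
time: 18.27
tool_pos: [506.8, -10.7, 89.9]
tcp_rot: [-0.119, 1.57, -3.104]
contact_force: [-0.1, -0.5, -1.5]
grip_width: 19.0
time: 18.6
tool_pos: [506.9, -10.7, 84.0]
tcp_rot: [-0.234, 1.57, 3.064]
contact_force: [-0.4, -0.0, -1.4]
grip_width: 19.5
time: 18.93
tool_pos: [506.9, -10.7, 79.1]
tcp_rot: [-0.378, 1.571, 2.92]
contact_force: [-0.4, -0.4, -1.4]
grip_width: 19.2
t 18.93 tcp [506.94 -10.69  79.12] F [-0.4 -0.4 -1.4] grip 19.2 q [-0.17  0.43  1.73  0.    0.99  1.24]
[[-0.0, 0.156, -0.988], [0.0, -0.988, -0.156], [-1.0, -0.0, 0.0]]
```

View pics/c13.png

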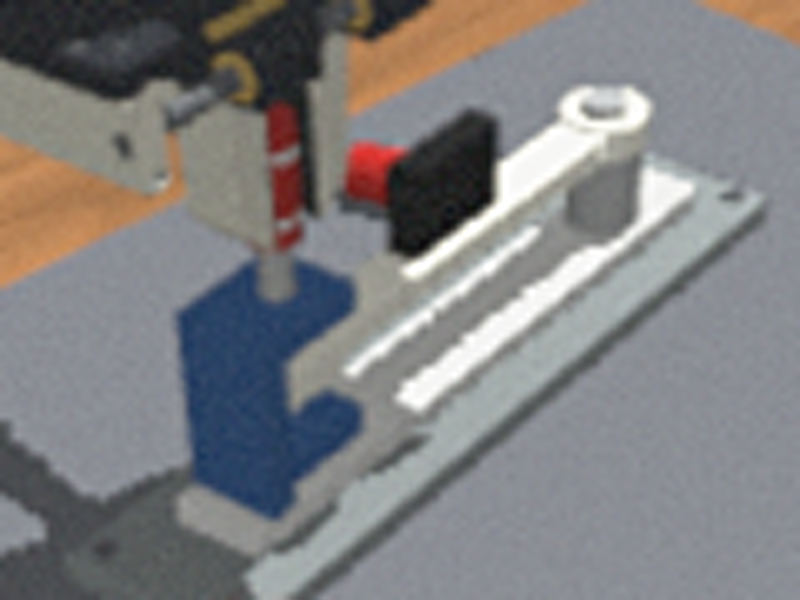

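```bash
python3 -m handwheel '[[[0.2,0,0,0],[0.2,0,0,0],[0,0,0,0]]]' 0;  python3 -m handwheel '[[[0.2,0,0,0],[0.2,0,0,0],[0,0,0,0]]]' 0
python3 -m handwheel '[[[0.2,0,0,0],[0,0,0,0]]]' 0
python3 -m handwheel '[[[0.2,0,0,0],[0,0,0,0]]]' 0
```

```text
time: 19.23
tool_pos: [506.9, -10.7, 75.0]
tcp_rot: [-0.366, 1.57, 2.932]
contact_force: [-0.1, -0.2, -0.6]
grip_width: 19.7
time: 19.48
tool_pos: [506.9, -10.7, 71.0]
tcp_rot: [-0.474, 1.57, 2.824]
contact_force: [-1.0, 0.1, -2.1]
grip_width: 19.6
time: 19.65
tool_pos: [506.8, -10.6, 69.1]
tcp_rot: [-0.75, 1.57, 2.549]
contact_force: [-0.4, 0.2, -2.1]
grip_width: 19.3
time: 19.82
tool_pos: [506.8, -10.5, 67.1]
tcp_rot: [-0.793, 1.57, 2.505]
contact_force: [-0.5, 1.1, -1.1]
grip_width: 19.3
```

The nose is now inside the lower ear. Pressing on in small steps against the catch.

```bash
python3 -m handwheel '[[[0.15,0,0,0],[0,0,0,0]]]' 0;  python3 -m handwheel '[[[0.15,0,0,0],[0,0,0,0]]]' 0;  python3 -m handwheel '[[[0.1,0,0,0],[0,0,0,0]]]' 0;  python3 -m handwheel '[[[0.1,0,0,0],[0,0,0,0]]]' 0
```

```text
time: 19.98
tool_pos: [506.8, -10.6, 65.7]
tcp_rot: [-0.788, 1.57, 2.51]
contact_force: [-0.8, 1.3, -0.6]
grip_width: 19.7
time: 20.15
tool_pos: [506.9, -10.6, 64.3]
tcp_rot: [-1.045, 1.571, 2.253]
contact_force: [-0.8, 2.3, -0.5]
grip_width: 19.0
time: 20.32
tool_pos: [506.9, -10.6, 63.3]
tcp_rot: [-1.146, 1.571, 2.153]
contact_force: [-0.9, 2.8, -1.3]
grip_width: 19.6
time: 20.48
tool_pos: [506.9, -10.6, 62.2]
tcp_rot: [-0.786, 1.571, 2.513]
contact_force: [-1.1, 3.1, -0.1]
grip_width: 19.4
```

```bash
python3 -m handwheel '[[[0.1,0,0,0],[0,0,0,0]]]' 0;  python3 -m handwheel '[[[0.1,0,0,0],[0,0,0,0]]]' 0;  python3 -m handwheel '[[[0.1,0,0,0],[0,0,0,0]]]' 0
python3 - <<'E'
from h import *
st()
p,d,W=tip('scene','pics/scene14.png')
cv2.imwrite('pics/c14.png',cv2.resize(p[130:220,250:370,::-1],(800,600),interpolation=cv2.INTER_CUBIC))
E
```

```text
time: 20.65
tool_pos: [506.9, -10.6, 61.2]
tcp_rot: [-0.878, 1.571, 2.42]
contact_force: [-0.2, 3.3, 0.5]
grip_width: 19.4
time: 20.82
tool_pos: [506.9, -10.6, 60.1]
tcp_rot: [-0.45, 1.57, 2.849]
contact_force: [-1.0, 3.1, -1.6]
grip_width: 19.4
time: 20.98
tool_pos: [507.0, -10.7, 59.5]
tcp_rot: [-2.83, 1.571, 0.468]
contact_force: [-1.7, 4.9, 2.7]
grip_width: 19.3
t 20.98 tcp [507.04 -10.66  59.46] F [-1.7  4.9  2.7] grip 19.3 q [-0.17  0.46  1.75  0.    0.94  1.24]
[[0.0, 0.156, -0.988], [0.0, -0.988, -0.156], [-1.0, -0.0, -0.0]]
```

View pics/c14.png

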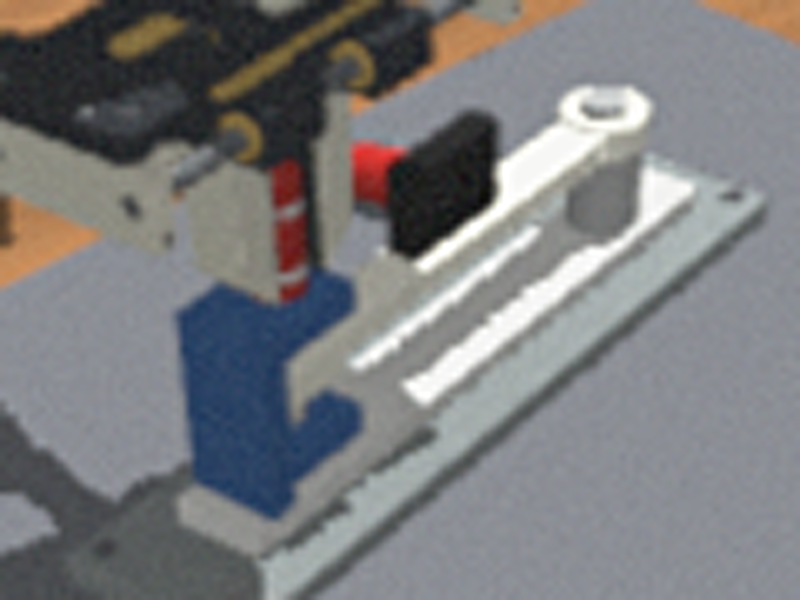

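```bash
python3 -m handwheel '[[[0.1,0,0,0],[0,0,0,0]]]' 0; python3 -m handwheel '[[[0.05,0,0,0],[0,0,0,0]]]' 0
```

```text
time: 21.2
tool_pos: [507.1, -10.6, 59.4]
tcp_rot: [2.868, 1.57, -0.116]
contact_force: [-4.6, 5.4, 11.1]
grip_width: 19.4
time: 21.37
tool_pos: [507.2, -10.7, 59.3]
tcp_rot: [2.799, 1.57, -0.186]
contact_force: [-5.6, 4.9, 15.3]
grip_width: 19.3
```

The hard stop is at z 59.4, matching the computed home of 59.5. I relax the press, open and lift away to look.

```bash
python3 -m handwheel '[[[-0.15,0,0,0],[0,0,0,0]]]' 0; python3 -m handwheel '[[[0,0,0,0],[0,0,0,0],[0,0,0,0],[0,0,0,0],[0,0,0,0]]]' 0.5
python3 -m handwheel '[[[-1,0,0,0],[-2,0,0,0],[-3,0,0,0],[-3,0,0,0],[-2,0,0,0],[0,0,0,0]]]' 0.5
python3 -m handwheel '[[[0,3.5,-1.5,0],[0,3.5,-1.5,0],[0,3.5,-1.5,0],[0,3,-1,0],[0,0,0,0]]]' 0.5
python3 - <<'E'
from h import *
st()
for c in("scene","top"):
    p,d,W=tip(c,save=f'pics/{c}15.png'); np.save(f'pics/W{c}15.npy',W)
a=cv2.imread("pics/scene15.png")[130:220,250:370]; cv2.imwrite("pics/c15.png",cv2.resize(a,(800,600),interpolation=cv2.INTER_CUBIC))
h=cv2.cvtColor(cv2.imread('pics/scene15.png'),cv2.COLOR_BGR2HSV)
for c in("scene","top"):
    W=np.load(f'pics/W{c}15.npy'); k=(abs(W[...,0]-508)<14)&(abs(W[...,1]+10)<14)&(W[...,2]>97); P=W[k]; print(c,len(P),P.min(0) if len(P) else'',P.max(0) if len(P) else '')
E
```

```text
time: 21.53
tool_pos: [507.1, -10.7, 59.5]
tcp_rot: [3.05, 1.57, 0.065]
contact_force: [-1.0, 4.5, 3.9]
grip_width: 19.5
time: 21.95
tool_pos: [507.1, -11.1, 59.3]
tcp_rot: [1.561, 1.57, -1.423]
contact_force: [-0.8, -0.7, 0.1]
grip_width: 44.6
time: 22.45
tool_pos: [509.7, -11.3, 174.7]
tcp_rot: [2.787, 1.561, -0.198]
contact_force: [0.4, -1.2, 0.5]
grip_width: 45.7
time: 22.87
tool_pos: [584.1, -140.8, 168.6]
tcp_rot: [1.752, 1.568, -1.236]
contact_force: [-1.0, 0.5, -0.3]
grip_width: 46.0
t 22.87 tcp [ 584.1  -140.79  168.6 ] F [-1.   0.5 -0.3] grip 46.0 q [-0.36  0.5   1.34 -0.    1.31  1.06]
[[0.001, 0.152, -0.988], [-0.002, -0.988, -0.152], [-1.0, 0.002, -0.0]]
scene 185 [499.6041486  -21.11697223  97.15577281] [519.3260337   -1.39914022 139.41625429]
top 100 [496.70562653 -19.0917563  101.62416079] [516.30128169  -0.64325762 140.40725751]
```

View pics/c15.png

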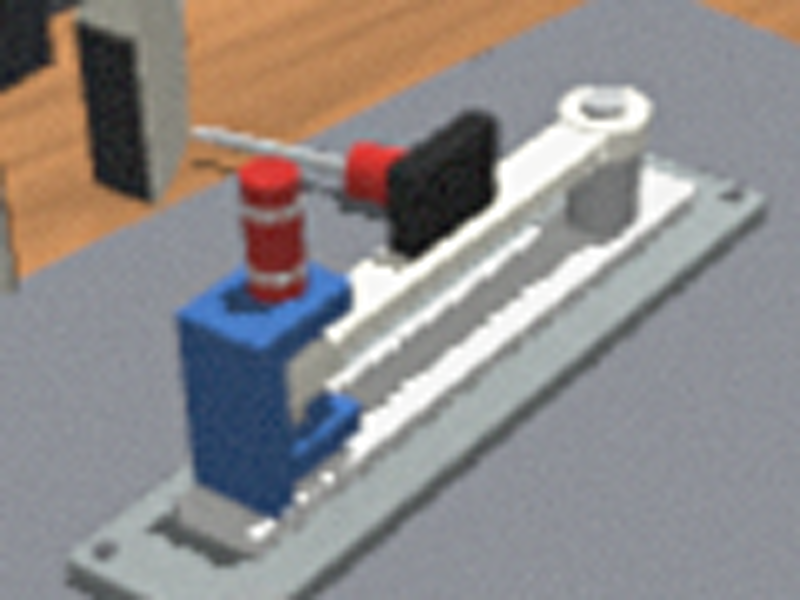

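View pics/top15.png

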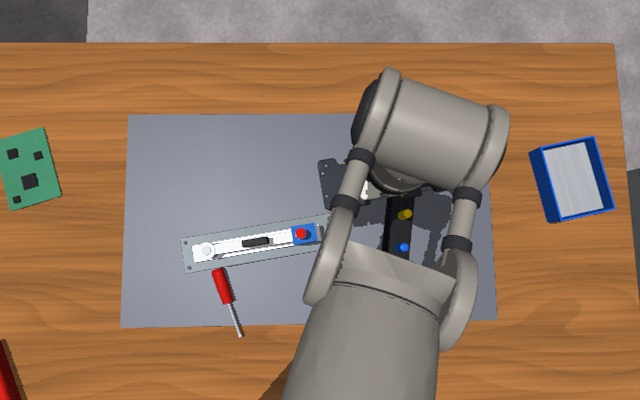

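Now I check flushness by measuring the head's height above the fork's top face, in the same picture.

Run:
```python
from h import *
for c in("scene","top"):
    W=np.load(f'pics/W{c}15.npy'); p=cv2.imread(f'pics/{c}15.png'); h=cv2.cvtColor(p,cv2.COLOR_BGR2HSV)
    near=(abs(W[...,0]-508)<40)&(abs(W[...,1]+12)<40)
    red=near&((h[...,0]<8)|(h[...,0]>172))&(h[...,1]>120)&(W[...,2]>95)
    z=W[red][:,2]; top=z[z>np.percentile(z,100)-6]; print(c,'red',len(z),'top med',np.median(top),len(top))
    blue=near&(h[...,0]>95)&(h[...,0]<130)&(h[...,1]>100)&(abs(W[...,2]-93)<4); print(' fork',np.median(W[blue][:,2]),blue.sum())
# reference in rack: scene7 head top vs rack top
W=np.load('pics/Wscene7.npy'); p=cv2.imread('pics/scene7.png'); h=cv2.cvtColor(p,cv2.COLOR_BGR2HSV)
near=(abs(W[...,0]-608)<25)&(abs(W[...,1]+224)<25)
red=near&((h[...,0]<8)|(h[...,0]>172))&(h[...,1]>120)&(W[...,2]>75); z=W[red][:,2]; t=z[z>z.max()-6]; print('rack ref',np.median(t),len(t)); b=near&(h[...,2]<60)&(abs(W[...,2]-71)<6); print(np.median(W[b][:,2]),b.sum())
p=cv2.imread('pics/scene15.png')[145:180,270:320]; cv2.imwrite('pics/c15b.png',cv2.resize(p,(800,560),interpolation=cv2.INTER_CUBIC))
```

```text
scene red 123 top med 137.60302761707322 47
 fork 93.87334352685059 180
top red 82 top med 136.49405100652098 78
 fork 92.54606427863735 332
rack ref 115.33982206021881 91
71.63925026062151 362
```

View pics/c15b.png

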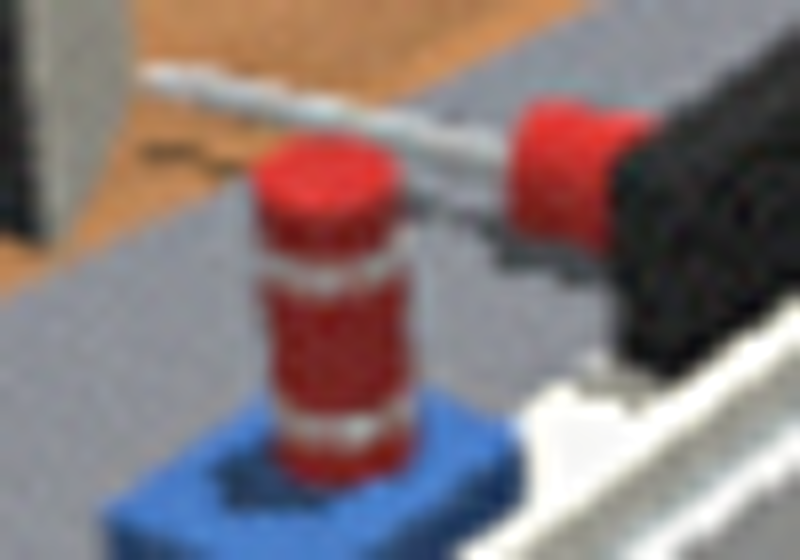

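The head top is 43.7 mm (scene) and 43.9 mm (top) above the fork face, against a nominal 44, so it is seated flush. The gripper is clear of everything, so I hand the job in.

```bash
python3 -c "
from plant import bot
print(bot.close_job())"
```

```text
the job is handed in; nothing more can be done
None
```

The job is handed in: the white arm is in the fork at its stop, and the red-headed pin is home with its head flush on the fork. The gripper was open and clear, about 23 s into the 72 s allowed.

**Final checks**
- **Pin seated:** after release, the head top measured 43.7 mm (scene camera) and 43.9 mm (top camera) above the fork face, against a nominal 44 mm. The downward stop was within 0.1 mm of the height worked out from the grasp.
- **Arm at its stop:** it held position while the push force rose to about 8 N.
- **Other things:** I touched none of the tools, the jar, the nut drivers or the look-alikes. The last pictures show no sign that anything was disturbed, but the robot hid part of that area.

**What disagreed or went wrong**
- **Tip height:** the real finger tips were about 38–40 mm above the reported TCP. My first push therefore passed over the fin without touching it, and I corrected for the offset from the depth pictures.
- **Force spike on the arm:** my second push, in a straight line, caught the fin's corner. The wrist force peaked at about 57 N before I backed off. That is below the 120 N wrist limit but more than "never force the arm" intends. The third try followed the arm's arc at 2–4 N until the stop.
- **Catch barely felt:** I did not clearly feel the catch's 5–12 N downward; only a sideways force of 3–5 N showed in its zone. The final press against the stop reached about 15 N. That the pin is past the catch rests on the flush height, not on a felt click.

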